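# Unload the water filter and set its cartridges to drain

## Task

Pry up the stuck cover of the grey water-filter unit with the putty knife, working the blade under its front lip rather than your fingers, and swing it fully back. Lay the steel bar across the sloping drip tray as a chock before any cartridge goes on the tray, then lift out every cartridge and lay them end to end across the slope against the uphill side of the bar, so that none can roll into the sink. Finish with the empty unit's cover shut and the knife lying flat on the plywood shelf, and do not disturb the other things.

Things in the scene. Friction and masses are not known exactly. Their poses are not given: they have to be found in the camera images.
- unit: Fixed grey water-filter unit, an open box 286 (x) by 118 (y) by 72 mm high, walls 4, floor 6 mm. Origin: centre of its underside. Hinge along its -y side, front at +y, where a fixed rim flange stands 14 mm out from the wall, 54 to 60 mm high: between it and the cover's lip is a 12 mm pry slot. Inside, cradles at x = -80, 0, +80 mm (y = 0) hold a lying cartridge or none; 30 mm free beside each.
- cover (a joint): Angle of the unit's flat cover, rad: 0 shut, grows as its front (+y) edge rises and swings back over the -y side, up to 1.9. Its stiff hinge (0.22 N m) keeps it at any angle; lifting the lip takes about 3 N. A plate 292 by 132 mm (hinge to lip), 6 mm thick, its middle panel up to 4 mm higher for looks only; no handle. Shut, its underside is 72.5 mm above the shelf.
- cover_lip (a point): Middle of the lower edge of the cover's free front edge (lip). Shut: 73 mm to +y of the unit's origin and 72.5 mm up; it moves with the cover, 132 mm from the hinge line.
- cover_hinge (a point): Middle of the hinge line (along the unit's x axis), 59 mm to -y of the unit's origin, 72.5 mm above the shelf. Its axes are the unit's and do not turn with the cover.
- knife: Putty knife lying flat, 190 mm long along its y axis: wooden handle 26 mm wide (x), 18 mm thick, from y = -5 to +85 mm; steel shank 30 mm wide to y = -50; steel blade 60 mm wide, 2.5 mm thick, to its square edge at y = -105 mm. Origin: at the handle's front end, mid-thickness (9 mm above the shelf when lying); blade and handle share this mid-plane. 140 g.
- knife_tip (a point): Middle of the edge of the knife's blade, 105 mm to -y of the knife's origin.
- bar: Plain flat steel bar, 240 mm long (its y axis), 25 mm wide (x), 14 mm high, 650 g, loose. Origin: centre of its underside.
- tray: Fixed aluminium drip tray: smooth deck 256 mm wide (x) between side rims and 300 mm long (y), falling 6 degrees (105 mm per m) to its open low end at +y, over the sink. Origin: on the shelf under the deck's middle; axes level. Deck surface 28 mm above the shelf at the middle, 44 at the -y end, 12 at the +y end. Side rims stand 14 mm above the deck, the high end's 24 mm. Round things roll off it.
- cartridge1: Filter cartridge, a white ribbed cylinder with grey end caps, 50 mm in diameter, 72 mm long along its own y axis, 150 to 260 g. Origin: its centre. At the start it lies in the unit's cradle at x = -80 mm, axis along the unit's y, centre 33.5 mm above the shelf. May be absent.
- cartridge2: Filter cartridge like cartridge1, in the cradle at x = 0. May be absent.
- cartridge3: Filter cartridge like cartridge1, in the cradle at x = +80 mm. May be absent.
- hammer: Steel hammer, 270 mm long along its x axis, a bystander.
- scoop: Purple plastic laundry scoop, a cup 72 mm wide and 52 mm high with a flat handle, a bystander.
- paint_tin: Small paint tin, 90 mm in diameter, 100 mm high, a bystander.
- spray_bottle: White plastic bottle of cleaner, 68 mm in diameter, 190 mm high, a bystander.
- wrench: Steel wrench, 200 mm long, a bystander.
- coupling: White plastic pipe coupling standing on end, 44 mm in diameter, 38 mm high, a bystander between the knife and the bar.

How it is judged:
On the way, in this order (a step that is already met when the one before it is completed fails the run):
1. The cover is pried up from 0.2 to 0.9 rad by the knife, with no finger on the unit or its cover (value of joint cover between 0.2 and 0.9 rad and contact force between knife and unit above 0.4 N and contact force between the fingers and unit below 0.2 N), for 0.1 s.
2. The cover is swung back beyond 1.4 rad (value of joint cover above 1.4 rad), for 0.2 s.
3. The bar lies across the tray and every cartridge lies against it, let go and at rest (x of cartridge1 in the frame of tray between -0.13 and 0.13 m and y of cartridge1 in the frame of tray between -0.15 and 0.13 m and z of cartridge1 in the frame of tray between 0.03 and 0.075 m and angle between the y axis of each of cartridge1, cartridge2, cartridge3, bar and the x axis of tray, either way round below 0.3 rad and linear speed of each of cartridge1, cartridge2, cartridge3 below 0.03 m/s and contact force between the fingers and cartridge1 below 0.05 N and (x of cartridge1 in the frame of bar between 0.026 and 0.044 m or x of cartridge1 in the frame of bar between -0.044 and -0.026 m) and x of cartridge2 in the frame of tray between -0.13 and 0.13 m and y of cartridge2 in the frame of tray between -0.15 and 0.13 m and z of cartridge2 in the frame of tray between 0.03 and 0.075 m and contact force between the fingers and cartridge2 below 0.05 N and (x of cartridge2 in the frame of bar between 0.026 and 0.044 m or x of cartridge2 in the frame of bar between -0.044 and -0.026 m) and x of cartridge3 in the frame of tray between -0.13 and 0.13 m and y of cartridge3 in the frame of tray between -0.15 and 0.13 m and z of cartridge3 in the frame of tray between 0.03 and 0.075 m and contact force between the fingers and cartridge3 below 0.05 N and (x of cartridge3 in the frame of bar between 0.026 and 0.044 m or x of cartridge3 in the frame of bar between -0.044 and -0.026 m) and x of bar in the frame of tray between -0.03 and 0.03 m and y of bar in the frame of tray between -0.12 and 0.135 m and z of bar in the frame of tray between 0.005 and 0.05 m and linear speed of bar below 0.02 m/s and contact force between the fingers and bar below 0.05 N), for 0.3 s.
At the end, for the whole second after the job is handed in: Each cartridge lies across the tray (0.3 rad) against the bar (axis 26 to 44 mm from the bar's centre line), let go, at rest; the bar lies across the tray (0.3 rad), centred to 30 mm, 15 mm or more from the low edge; cover shut to 0.06 rad; knife flat on the shelf itself (all of step 3 and value of joint cover below 0.06 rad and height (world z) of knife between 0 and 0.017 m and (angle between knife's own z axis and vertical below 0.12 rad or angle between knife's own z axis and vertical above 3.02 rad) and linear speed of knife below 0.02 m/s); the robot touches nothing.
It fails at once if A cartridge is on the tray without the bar beside it (middle of the bar over 180 mm away) ((x of cartridge1 in the frame of tray between -0.15 and 0.15 m and y of cartridge1 in the frame of tray between -0.16 and 0.17 m and z of cartridge1 in the frame of tray below 0.072 m and distance between cartridge1 and bar above 0.18 m) or (x of cartridge2 in the frame of tray between -0.15 and 0.15 m and y of cartridge2 in the frame of tray between -0.16 and 0.17 m and z of cartridge2 in the frame of tray below 0.072 m and distance between cartridge2 and bar above 0.18 m) or (x of cartridge3 in the frame of tray between -0.15 and 0.15 m and y of cartridge3 in the frame of tray between -0.16 and 0.17 m and z of cartridge3 in the frame of tray below 0.072 m and distance between cartridge3 and bar above 0.18 m)).
It fails at once if A bystander (hammer, scoop, paint tin, spray bottle, wrench, coupling) is moved more than 40 mm (distance of any of hammer, scoop, paint_tin, spray_bottle, wrench, coupling from where it was at the start of the episode above 0.04 m).
Of cartridge1, cartridge2, cartridge3 only 2 to 3 are there at a start; the rules pass over those that are not, and their reading is None.
At some moment in a run one of knife, bar may be knocked a few centimetres aside while the robot is not near it.
It also fails if it takes over 210 s, if anything falls off the work surface, if the arm or the gripper's body presses on something with over 40 N, if the wrist force passes 120 N, or if a joint passes its speed limit or range.

## Robot

A 7-joint arm with a two-finger parallel gripper is mounted at the origin on the work surface. World frame = base frame: x ahead of the robot, y to its left, z up, the work surface at z = 0. Lengths are in m, angles in rad, forces in N, time in s.
With the tool pointing down it reaches from about 0.4 to 0.9 m from the base axis. Payload 5.6 kg.
Tool frame: the origin (TCP) lies midway between the tips of the shut fingers; the grasp point (between the pads) lies 19 mm behind it; z points along the fingers, y is the line along which they close (so a half turn about z gives the same grasp; the last joint's range is limited). The gripper opens to 92 mm and grips with 3 to 60 N. Pads are 20 mm wide; open, the fingers measure 128 mm over their backs; the gripper's body (75 mm by 189 mm) begins 69 mm behind the grasp point.
Start: joints at [1.215, 0.468, -0.012, 1.603, 0.006, 1.071, -0.056], TCP at [0.2, -0.618, 0.215] pointing down, gripper open.
Joint ranges: [-2.53, 2.53], [-0.31, 2.02], [-1.57, 1.55], [0.28, 2.44], [-1.29, 4.43], [0.15, 1.84], [-2.92, 2.92]. Speed limits (rad/s): [2.57, 2.57, 3.14, 3.14, 3.14, 3.14, 3.14].

## Interface

Orientations are given as a 3x3 rotation matrix whose columns are the frame's x, y, z axes.
In Python, from station import env, effector, solver, viewer, workorder, search_frame, tip_of gives the robot as it stands. Calls block until the motion is done:
- env.reach(position, orientation): joint-space move of the TCP to a pose.
- env.movel(position, frame=None, rate=0.15): straight line of the TCP; frame=None keeps the orientation; rate is the mean speed in m/s.
- env.goto_joints(angles): joint-space move.
- effector.release() and effector.grasp(squeeze=None): open the fingers fully, or close them until they stop; squeeze is the grip in N (None keeps the last).
- env.pause(seconds).
- solver.inverse_kinematics(position, orientation): joint angles nearest the present ones, or None.
- env.sense(): the state.
- viewer.read_camera(name): name is "scene" or "top" or "wrist"; returns (picture, depth): 420x560x3 uint8, red, green, blue; 420x560 float32, m along the optical axis (not along the pixel's ray), 0 where there is no reading.
- viewer.camera_info(name): a dict with "intrinsics" (3x3 intrinsics, pixels), "eye" and "rotation" of the camera in the world; the wrist camera has in their place "T_tool_cam" (4x4, takes a point from camera to tool coordinates, whose origin is the TCP and whose axes are the flange's). Camera axes: x right, y up, looking along -z (the intrinsics and any distortion apply to the point x, -y, -z); pixel columns grow to the right and rows downward; lengths in m; the calibration is good to about 2 mm. A picture is of the moment at which its call begins: read the wrist's pose just before it. camera_info takes no time and is no camera call.
A pose or a line that the arm cannot do raises env.PlanningError and nothing moves.
- workorder.finish_job(): hands the job in; it is judged then, once.
Trained networks look in the newest picture that a camera, given by its name, has taken for a name from the list of things; names that differ only in an ending like _2 or _b are one class to them, and where a whole thing is asked for, a point or a joint stands for the part that bears it (a point fixed in the world has none). Each returns a list of dicts, best first, with "score" (0 to 1); they miss things now and then, are a little off and sometimes report something else, mostly with a low value. They report only what shows in the picture. A call takes as long as a camera call.
- search_frame(camera, name): "at" ([x, y, z] in m, in world coordinates, good to about 4 mm: the middle of the surface that is visible of it).
- tip_of(camera, name): "at" ([x, y, z] in m, in world coordinates, good to about 4 mm: a listed point, or the origin of a listed thing).
The state is a dict: "t": time; "joint_positions": joint angles; "joint_velocities": joint speeds; "tau": joint torques, N m; "ee_pos": TCP position; "tcp_rot": TCP orientation; "wrist_force": force on the tool from outside, world axes, zero at the start; "moment": the same for the moment, N m; "gripper_width": finger opening in m; "grasp_force": force on a finger pad.
Only numpy, scipy, OpenCV 4.12 (cv2) and the standard library are available. Lean on these libraries where they do the work, as an engineer would, in place of code of your own. Each camera call takes 0.05 s, during which the arm holds its last target. There are 200 camera calls.

## Working session

There is one attempt and no reset: what is moved stays moved. The work goes in short steps, each a Python script; the robot and the scene stay as the last script left them, time stands still between calls to the robot, and variables do not carry over. Pictures are saved under pics/ and viewed, at most 14 in all, crops included, and the job is handed in when it is done.

```bash
mkdir -p pics; ls
python3 - <<'E'
from station import env, effector, solver, viewer, workorder, search_frame, tip_of
import cv2, numpy as np
for c in ("scene","top"):
    p,d=viewer.read_camera(c); cv2.imwrite(f"pics/{c}0.png",p[:,:,::-1]); np.savez(f"/tmp/{c}0.npz",p=p,d=d)
    i=viewer.camera_info(c); print(c,{k:np.round(v,3).tolist() if not isinstance(v,str) else v for k,v in i.items()})
    for n in ["unit","cover_lip","cover_hinge","knife","knife_tip","bar","tray","hammer","scoop","paint_tin","spray_bottle","wrench","coupling"]:
        r=tip_of(c,n); s=search_frame(c,n)
        print(n,[(np.round(x["at"],3).tolist(),round(x["score"],2)) for x in r[:2]],"|",[(np.round(x["at"],3).tolist(),round(x["score"],2)) for x in s[:2]])
print({k:v if k=='t' else np.round(v,3).tolist() for k,v in env.sense().items()})
E
```

```text
pics
scene {'intrinsics': [[410.955, 0.0, 278.065], [0.0, 410.955, 205.794], [0.0, 0.0, 1.0]], 'eye': [1.183, -0.327, 0.89], 'rotation': [[0.328, -0.73, 0.6], [0.945, 0.255, -0.207], [-0.002, 0.634, 0.773]]}
unit [([0.536, -0.267, -0.002], 0.86)] | [([0.582, -0.265, 0.082], 0.87)]
cover_lip [([0.539, -0.192, 0.072], 0.69), ([0.682, -0.02, 0.008], 0.53)] | [([0.56, -0.259, 0.075], 0.67)]
cover_hinge [([0.535, -0.328, 0.075], 0.83)] | [([0.582, -0.263, 0.08], 0.95)]
knife [([0.687, -0.02, 0.006], 0.88), ([0.34, -0.155, -0.003], 0.35)] | [([0.688, -0.059, 0.01], 0.82)]
knife_tip [([0.696, -0.129, 0.008], 0.94), ([0.514, -0.019, 0.003], 0.4)] | [([0.688, -0.061, 0.012], 0.77)]
bar [([0.51, -0.019, -0.001], 0.89), ([0.758, 0.226, 0.004], 0.72)] | [([0.516, -0.023, 0.014], 0.62)]
tray [([0.519, 0.288, -0.002], 0.71)] | [([0.529, 0.278, 0.031], 0.77)]
hammer [([0.799, -0.048, 0.001], 0.76)] | [([0.804, -0.021, 0.026], 0.75), ([0.556, -0.261, 0.08], 0.32)]
scoop [([0.339, -0.151, -0.001], 0.66)] | [([0.319, -0.145, 0.037], 0.93), ([0.531, 0.279, 0.028], 0.7)]
paint_tin [([0.762, 0.222, 0.005
[... 1319 characters left out ...]
, 0.66)] | [([0.328, -0.445, 0.127], 0.71), ([0.682, -0.059, 0.008], 0.16)]
wrench [([0.545, -0.537, 0.004], 0.85)] | [([0.549, -0.535, 0.011], 0.88)]
coupling [([0.593, 0.065, -0.001], 0.64)] | [([0.593, 0.066, 0.039], 0.59), ([0.526, -0.258, 0.085], 0.17)]
{'t': 2.7, 'joint_positions': [1.215, 0.468, -0.012, 1.603, 0.006, 1.071, -0.056], 'joint_velocities': [-0.0, 0.001, -0.001, 0.001, -0.0, 0.002, -0.0], 'tau': [-0.001, -52.041, -0.012, -24.405, -0.057, 0.011, 0.0], 'ee_pos': [0.2, -0.618, 0.215], 'tcp_rot': [[0.952, 0.308, -0.0], [0.308, -0.952, -0.0], [-0.0, 0.0, -1.0]], 'wrist_force': [-0.278, -0.653, 1.24], 'moment': [-0.005, -0.015, 0.007], 'grasp_force': 0.0, 'gripper_width': 0.091}
```

View pics/top0.png

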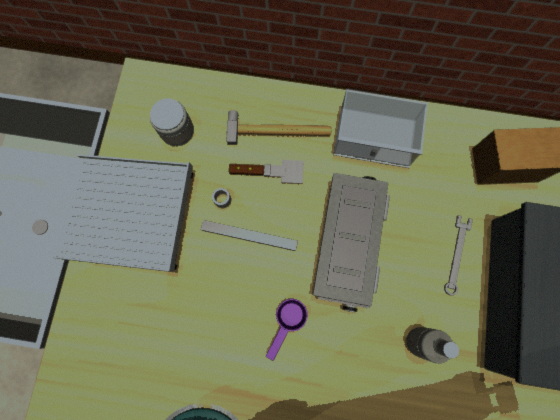

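View pics/scene0.png

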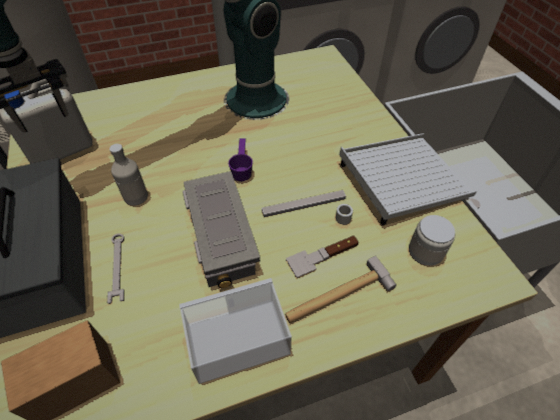

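View pics/w0.png

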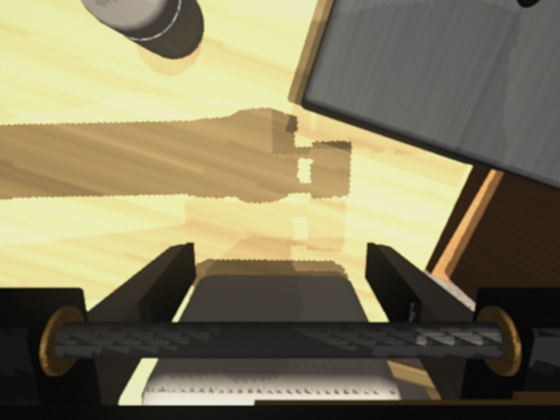

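Run:
```python
from h import *
for c in ("scene","top"):
    p,X=cloud(c)
    P=box(X,(.687,.01),(.03,.045),.013,.03); print(c,len(P),*rect(P),P[:,2].mean())
    P=box(X,(.695,-.1),(.045,.035),.006,.02); print("blade",len(P),*rect(P),P[:,2].mean())
    B=box(X,(.537,-.2),(.03,.03),.068,.1); print("front",[np.round(np.percentile(B[abs(B[:,0]-x)<.01][:,1],99),4) for x in(.515,.537,.56)])
for y in (.1,.1+np.pi):
    for q in ((.685,-.013,.15),(.537,-.06,.07),(.537,-.18,.2)): print(y,np.round(solver.inverse_kinematics(q,down(y)),2))
```

```text
scene 322 [0.68224072 0.00970457] 1.6548256 [0.029250994324684143, 0.0907922014594078] 0.018401513463848353
blade 498 [ 0.69326395 -0.09457073] 0.105424285 [0.06196223199367523, 0.0620814710855484] 0.011508818649123122
front [np.float64(-0.1942), np.float64(-0.1948), np.float64(-0.1954)]
top 333 [0.67762834 0.00964197] 1.7298676 [0.027450941503047943, 0.0937027707695961] 0.01687467773055574
blade 512 [ 0.69045985 -0.09618539] 1.6727318 [0.06075967103242874, 0.06261368840932846] 0.009683940195021432
front [np.float64(-0.1962), np.float64(-0.1966), np.float64(-0.1975)]
0.1 [ 0.43  0.71 -0.71  1.53  0.5   1.09 -0.29]
0.1 [ 0.5   0.57 -0.58  1.95  0.44  0.75 -0.23]
0.1 [ 0.71  0.41 -0.56  1.8   0.25  1.01  0.15]
3.241592653589793 [-0.78  1.02  1.34  1.62 -1.01  1.35 -2.33]
3.241592653589793 [-0.85  0.99  1.34  2.03 -1.1   1.14 -2.03]
3.241592653589793 [ 0.23  0.34  0.04  1.83 -0.02  0.97 -2.76]
```

Run:
```python
from h import *
R=down(.113)
env.reach((.684,-.012,.15),R)
r=tip_of("top","knife"); print(r[:1]); 
effector.release()
env.movel((.684,-.012,.03),R,rate=.12)
env.movel((.684,-.012,.004),R,rate=.05)
effector.grasp(squeeze=60)
s=env.sense(); print(s["t"],s["gripper_width"],s["grasp_force"],s["ee_pos"],s["wrist_force"])
env.movel((.684,-.012,.15),R,rate=.1)
R=down(-.027)
env.reach((.54,.0,.15),R)
s=env.sense(); print(s["gripper_width"],s["grasp_force"],s["ee_pos"],s["wrist_force"])
for c in("scene","top"):
    p,X=cloud(c); cv2.imwrite(f"pics/{c}1.png",p[:,:,::-1])
    print(c,tip_of(c,"knife_tip")[:2],tip_of(c,"knife")[:1])
    P=box(X,(.54,-.08),(.05,.05),.12,.19); print(len(P),rect(P))
    A=np.c_[P[:,:2]-[.54,-.1],np.ones(len(P))]; print(np.linalg.lstsq(A,P[:,2],rcond=None)[0], P[:,1].min(),P[:,0].min(),P[:,0].max())
```

```text
[{'at': [0.6833, -0.0225, 0.0056], 'score': 0.85}]
8.7917 0.02559873198478387 59.99558508396149 [ 0.68387254 -0.01196747  0.00396331] [ 0.1040904  -0.75891431  0.51000874]
0.02524828401634579 59.994680285453796 [ 5.40459965e-01 -3.33954281e-04  1.50406083e-01] [ 0.21292919  0.2472154  -1.48756524]
scene [{'at': [0.5375, -0.113, 0.1581], 'score': 0.73}] [{'at': [0.5399, -0.0083, 0.1565], 'score': 0.82}]
534 (array([ 0.538571 , -0.0721105]), np.float32(1.5424973), [0.06258553266525269, 0.08385656028985977])
[0.00410818 0.00351789 0.15766032] -0.11454666304492958 0.5062958492968358 0.5696828438001302
top [{'at': [0.5356, -0.1149, 0.153], 'score': 0.74}, {'at': [0.3383, -0.1496, 0.0004], 'score': 0.18}] []
845 (array([ 0.53785789, -0.07512291]), np.float32(1.5451735), [0.0606037937104702, 0.081538625061512])
[0.00353687 0.00256083 0.15563659] -0.11639322439442193 0.5067148447763803 0.5684302947980857
```

Run:
```python
from h import *
R=down(-.027); s0=env.sense(); f0=np.array(s0["wrist_force"])
P=lambda y,z:(.5405+.027*y,y,z)
env.movel(P(-.06,.15),R,rate=.12); env.movel(P(-.06,.0608),R,rate=.08); env.movel(P(-.078,.0608),R,rate=.04); env.pause(.2)
print(np.array(env.sense()["wrist_force"])-f0)
for c in("scene","top"):
    p,X=cloud(c)
    Q=box(X,(.538,-.17),(.02,.018),.06,.08);print(c,np.percentile(Q[:,2],[10,50,90]),env.sense()["ee_pos"])
p,X=cloud("scene"); cv2.imwrite("pics/s2.png",cv2.resize(p[130:290,140:360,::-1],None,fx=3,fy=3))
for y in (-.081,-.084,-.087,-.090,-.092):
    env.movel(P(y,.0608),R,rate=.03); env.pause(.1); f=np.array(env.sense()["wrist_force"])-f0; print(y,np.round(f,2),env.sense()["ee_pos"][1])
    if np.linalg.norm(f)>6: break
```

```text
[-0.42612363  0.07490649 -0.43154484]
scene [0.06641227 0.06832914 0.0703107 ] [ 0.53840458 -0.07769019  0.06081917]
top [0.06461998 0.06661275 0.06814279] [ 0.53839979 -0.07773378  0.06079507]
-0.081 [ 0.28 -0.26  0.68] -0.08108215318354622
-0.084 [0.44 0.15 0.03] -0.08405018806201228
-0.087 [ 1.31 -0.14  0.39] -0.08701862123414872
-0.09 [ 0.17 -0.18 -0.09] -0.09001038991785851
-0.092 [ 0.53  0.19 -0.4 ] -0.09201018424741597
```

View pics/s2.png

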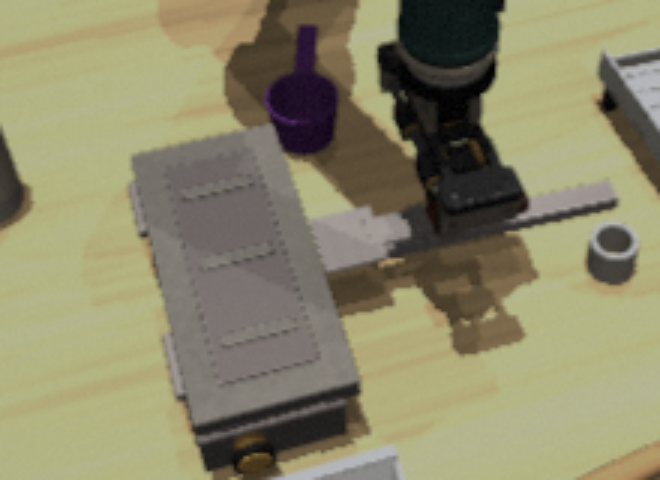

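```bash
cat >> h.py <<'E'
r_=.1206
def arc(th,dr=0):
    y=-.092+(r_+dr)*np.cos(th)-r_; return (.5405+.027*y,y,.066+(r_+dr)*np.sin(th))
E
python3 - <<'E'
from h import *
R=down(-.027); f0=np.array(env.sense()["wrist_force"])
for th in (0.05,.1,.2,.3,.38):
    env.movel(arc(th),R,rate=.04); env.pause(.1); print(th,np.round(np.array(env.sense()["wrist_force"])-f0,2))
env.pause(.3)
p,X=cloud("scene"); cv2.imwrite("pics/s3.png",cv2.resize(p[130:290,140:360,::-1],None,fx=3,fy=3))
print(tip_of("scene","cover_lip")[:1],tip_of("top","cover_lip")[:1])
E
```

```text
0.05 [-0.81 -0.31 -1.81]
0.1 [-1.07 -0.38 -0.47]
0.2 [-0.39 -0.04 -0.24]
0.3 [-0.22 -0.19 -0.92]
0.38 [-1.12  0.66 -0.51]
[{'at': [0.5385, -0.2024, 0.1169], 'score': 0.83}] [{'at': [0.5354, -0.1922, 0.0698], 'score': 0.94}]
```

View pics/s3.png

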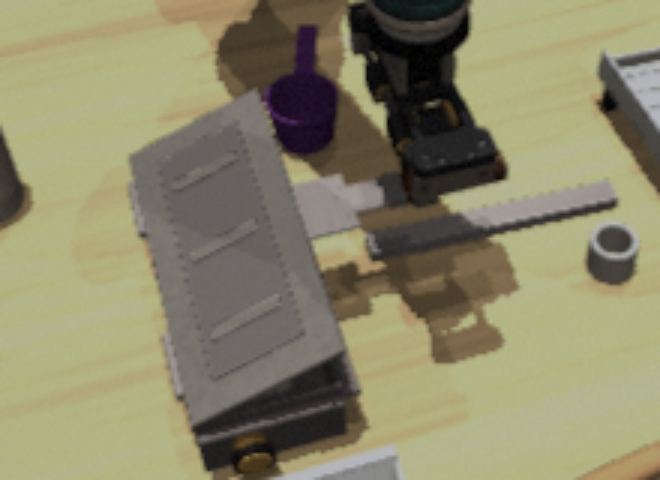

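Run:
```python
from h import *
R=down(-.027)
for th in np.arange(.46,1.75,.08):
    env.movel(arc(th),R,rate=.06)
f=env.sense(); print(f["wrist_force"],f["gripper_width"],f["t"])
env.pause(.3)
print(tip_of("scene","cover_lip")[:1],"1")
p,X=cloud("scene"); cv2.imwrite("pics/s4.png",cv2.resize(p[100:300,130:350,::-1],None,fx=3,fy=3))
print(tip_of("scene","cover_lip")[:1],tip_of("scene","knife_tip")[:1],f["ee_pos"])
```

```text
[-0.35108589  0.24540229 -0.7505581 ] 0.025287891212057087 24.1667
[{'at': [0.5385, -0.2024, 0.1169], 'score': 0.83}] 1
[{'at': [0.5328, -0.3479, 0.1988], 'score': 0.68}] [{'at': [0.5325, -0.3514, 0.1901], 'score': 0.81}] [ 0.53407793 -0.23376957  0.18472872]
```

View pics/s4.png

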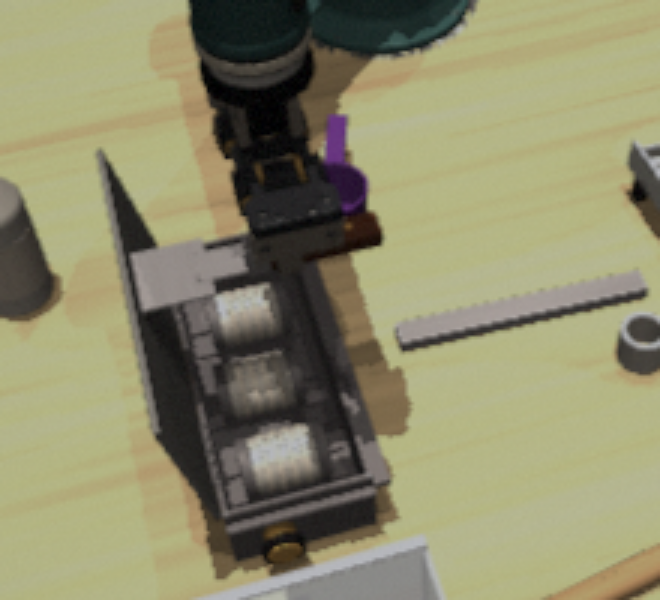

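```bash
cat >> h.py <<'E'
def nn(n,cams=("scene","top"),f=tip_of):
    for c in cams: print(n,c,[(np.round(x["at"],4).tolist(),round(x["score"],2)) for x in f(c,n)[:2]])
E
python3 - <<'E'
from h import *
env.movel((.541,-.05,.185),down(-.027),rate=.15)
R=down(.113)
env.reach((.684,-.012,.12),R)
env.movel((.684,-.012,.02),R,rate=.12)
env.movel((.684,-.012,.0042),R,rate=.03)
env.pause(.2); effector.release(); env.pause(.2)
env.movel((.684,-.012,.15),R,rate=.12)
s=env.sense(); p,d=viewer.read_camera("wrist"); i=viewer.camera_info("wrist"); K=np.array(i["intrinsics"]);M=np.array(i["T_tool_cam"])
v,u=np.mgrid[:420,:560]
X=np.stack([(u-K[0,2])/K[0,0]*d,-(v-K[1,2])/K[1,1]*d,-d],-1)@M[:3,:3].T+M[:3,3]
Q=X[d>0]; Q=Q[(Q[:,2]<.01)&(Q[:,2]>-.08)]
for z in np.arange(-.075,.006,.008):
    q=Q[abs(Q[:,2]-z)<.004]
    for sg in(-1,1):
        w=q[q[:,1]*sg>0]
        if len(w)>3: print(round(z,3),sg,len(w),np.round(np.percentile(w[:,1],[1,99]),4),np.round(np.percentile(w[:,0],[1,99]),4))
p,X=cloud("top"); print(tip_of("top","knife")[:1],tip_of("top","bar")[:1],tip_of("top","cover_lip")[:1])
P=box(X,(.512,-.02),(.05,.14),.010,.025);print("bar",*rect(P))
p,X=cloud("scene"); cv2.imwrite("pics/s5.png",p[:,:,::-1])
P=box(X,(.512,-.02),(.05,.14),.010,.025);print("bar",*rect(P)); 
for n in("knife","bar","cover_lip","cartridge1","cartridge2"): nn(n,("scene",))
print(s["t"])
E
```

```text
-0.075 -1 624 [-0.0611 -0.049 ] [-0.0126  0.0107]
-0.075 1 620 [0.0497 0.062 ] [-0.0125  0.0106]
-0.067 -1 716 [-0.0629 -0.0463] [-0.0121  0.0107]
-0.067 1 718 [0.0472 0.0636] [-0.0123  0.0106]
-0.059 -1 908 [-0.0623 -0.0452] [-0.0015  0.0102]
-0.059 1 895 [0.0459 0.0629] [-0.0011  0.0102]
-0.051 -1 661 [-0.0612 -0.0451] [-0.0064  0.01  ]
-0.051 1 662 [0.0459 0.0621] [-0.0063  0.01  ]
-0.043 -1 598 [-0.0606 -0.0451] [-0.0106  0.0097]
-0.043 1 607 [0.046  0.0614] [-0.0105  0.0096]
-0.035 -1 526 [-0.0598 -0.0451] [-0.011   0.0095]
-0.035 1 520 [0.046  0.0607] [-0.011   0.0094]
-0.027 -1 423 [-0.059  -0.0451] [-0.0107  0.0093]
-0.027 1 421 [0.046  0.0599] [-0.0109  0.0092]
-0.019 -1 353 [-0.0583 -0.0451] [-0.0112  0.0093]
-0.019 1 362 [0.0461 0.0592] [-0.0109  0.0091]
-0.011 -1 301 [-0.0576 -0.0452] [-0.0109  0.0092]
-0.011 1 301 [0.0461 0.0586] [-0.0109  0.0092]
-0.003 -1 241 [-0.0567 -0.0452] [-0.0109  0.0092]
-0.003 1 237 [0.0461 0.058 ] [-0.0106  0.0093]
0.005 -1 6 [-0.0494 -0.0456] [-0.0081  0.0088]
0.005 1 6 [0.0467 0.0539] [-0.0078  0.0088]
[] [{'at': [0.515, -0.0189, -0.0017], 'score': 0.84}] [{'at': [0.5363, -0.3529, 0.2011], 'score': 0.86}]
bar [0.51494318 0.04509292] 1.5119224 [0.02507038041949272, 0.10855565220117569]
bar [ 0.51387328 -0.02140674] 1.5044729 [0.029660070315003395, 0.233687624335289]
knife scene [([0.6853, -0.0215, 0.0059], 0.61)]
bar scene [([0.5113, -0.0186, -0.0], 0.69), ([0.7609, 0.2234, 0.0028], 0.3)]
cover_lip scene [([0.5343, -0.3482, 0.2033], 0.7)]
cartridge1 scene [([0.5376, -0.2755, 0.0349], 0.62), ([0.7996, -0.0472, 0.0024], 0.61)]
cartridge2 scene [([0.5376, -0.2755, 0.0349], 0.62), ([0.7996, -0.0472, 0.0024], 0.61)]
31.2083
```

```bash
cat >> h.py <<'E'
TY=1.6125; T0=np.array([.519,.290,0])
ty=np.array([np.cos(TY),np.sin(TY),0]); tx=np.array([np.sin(TY),-np.cos(TY),0])
a=np.arctan(.105); sl=ty*np.cos(a)-np.array([0,0,np.sin(a)]); nrm=ty*np.sin(a)+np.array([0,0,np.cos(a)])
def traypt(x,y,h): return T0+x*tx+y*ty+np.array([0,0,.028-.105*y])+h*nrm
def trayR(sg=1): return np.stack([np.cross(sg*sl,-nrm),sg*sl,-nrm],1)
E
python3 - <<'E'
from h import *
for sg in(1,-1):
  for q in((-.075,0,.1),(0,0.04,.0),(.075,0,.1)): print(sg,solver.inverse_kinematics(traypt(*q),trayR(sg)))
R=down(-.062)
env.movel((.684,-.012,.2),down(.113),rate=.2)
env.reach((.512,-.0195,.12),R)
env.movel((.512,-.0195,.025),R,rate=.12); env.movel((.512,-.0195,.004),R,rate=.05)
effector.grasp(squeeze=50); s=env.sense(); print(s["gripper_width"],s["grasp_force"])
env.movel((.512,-.0195,.15),R,rate=.12); s=env.sense(); print(s["gripper_width"],s["wrist_force"],s["ee_pos"])
E
```

```text
1 [ 0.07087041  0.69276354 -1.05702251  1.86957774  0.74950673  1.11600982
  0.30040271]
1 [-0.05524958  0.90913873 -0.90339761  1.72037619  0.89509036  1.05889032
  0.28836433]
1 [ 0.0490022   0.86666096 -1.00190445  1.5410947   0.82537759  1.26089055
  0.48734744]
-1 [-0.34061898  0.4664031  -0.45746115  1.89367057  0.35135094  0.92532615
 -2.51788621]
-1 [-0.43728886  0.7055671  -0.31657551  1.7467229   0.39719738  0.81990912
 -2.50533748]
-1 [-0.31711014  0.64742231 -0.36724949  1.56784532  0.35506137  1.04694172
 -2.34273203]
0.023967935832036297 49.99703228473663
0.024356368261535515 [ 0.18625861 -0.47918389 -6.60196093] [ 0.51137513 -0.01956586  0.14924657]
```

Run:
```python
from h import *
env.reach(traypt(0,.04,.12),trayR()); s=env.sense(); g=np.array(s["ee_pos"])
c0=traypt(0,.04,.12); print("err",g-c0,s["gripper_width"])
for c in("top","scene"):
    p,X=cloud(c); cv2.imwrite(f"pics/{c}6.png",p[:,:,::-1])
    P=box(X,c0,(.15,.05),c0[2]-.01,c0[2]+.03); D=P-c0
    u,v,w=D@tx,D@sl,D@nrm
    for lo,hi in((-.14,-.05),(.05,.14)):
        m=(u>lo)&(u<hi)&(abs(v)<.03)&(w>-.005)&(w<.02)
        if m.sum()>5: print(c,m.sum(),"u",u[m].min(),u[m].max(),"v",np.percentile(v[m],[3,50,97]),"w",np.median(w[m]))
    nn("bar",(c,))
    P=box(X,T0+[0,0,.04],(.17,.2),.014,.09); D=P-T0
    u,v=D@tx,D@ty; print("tray u",np.percentile(u,[.5,99.5]),"v",np.percentile(v,[.5,99.5]))
```

```text
err [ 0.00107034 -0.00184564 -0.00043023] 0.024054146642752745
top 46 u -0.12049659966174199 -0.11007584097402216 v [-0.01517271 -0.00131217  0.00871544] w 0.008161250321082756
top 293 u 0.06740295705080669 0.11975425805737788 v [-0.01708619 -0.00899876  0.00763093] w 0.007666963855351461
bar top []
tray u [-0.13173689  0.13119178] v [-0.14975718  0.14279614]
scene 166 u -0.11892069812469389 -0.050679408006403706 v [-0.01569268 -0.01115172  0.00482238] w 0.009384629758881484
scene 292 u 0.05009103153482858 0.12321267160089759 v [-0.01600321 -0.00819751  0.00989752] w 0.009748903534252054
bar scene [([0.519, 0.3358, 0.137], 0.56), ([0.537, -0.2679, -0.0015], 0.32)]
tray u [-0.12968553  0.13460754] v [-0.1475209   0.14724253]
```

View pics/scene6.png

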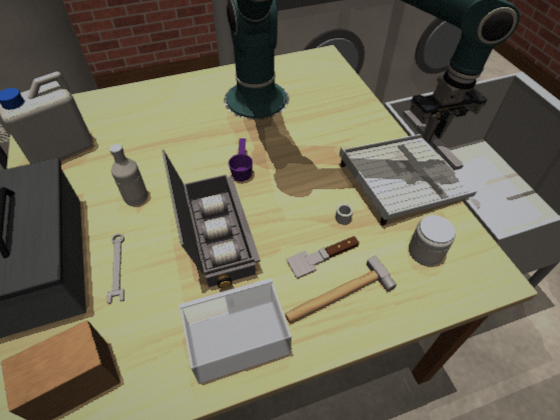

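Run:
```python
from h import *
R=trayR(); env.movel(traypt(0,.042,.03),R,rate=.1); env.pause(.2)
f0=np.array(env.sense()["wrist_force"])
for h in (.012,.008,.0065,.005,.004,.003,.002):
    env.movel(traypt(0,.042,h),R,rate=.02); env.pause(.15); f=np.array(env.sense()["wrist_force"])-f0; print(h,np.round(f,2))
    if f[2]>4: break
effector.release(); env.pause(.2)
env.movel(traypt(0,.042,.2),R,rate=.15)
env.reach((.537,-.02,.3),down(-.027))
for c in("top","scene"):
    p,X=cloud(c); cv2.imwrite(f"pics/{c}7.png",p[:,:,::-1]); print(c,env.sense()["t"])
    D=X.reshape(-1,3)-T0; u,v=D@tx,D@ty; h=(D[:,2]-(.028-.105*v))
    m=(abs(u)<.125)&(abs(v)<.13)&(h>.009)&(h<.03); print("bar",m.sum(),np.percentile(h[m],50),rect(np.c_[u[m],v[m]]))
    for k in(-.08,0,.08):
        cc=np.array([.5365,-.268])+k*np.array([.9996,-.027])
        P=box(X,cc,(.035,.05),.04,.064); D=P[:,:2]-cc
        u_=D@[.9996,-.027]; v_=D@[.027,.9996]; t=P[:,2]>.054
        print(k,len(P),"u mid",np.median(u_[t]),np.percentile(u_[t],[5,95]),"v",np.percentile(v_,[2,98]),"ztop",np.percentile(P[:,2],95))
    for n in("knife","bar","unit","cartridge2","coupling"): nn(n,(c,))
```

```text
0.012 [-0.64  0.32 -1.  ]
0.008 [ 0.89  0.38 -1.26]
0.0065 [-0.53  0.12  0.62]
0.005 [-0.06  0.02 -0.34]
0.004 [-0.41 -0.63  2.51]
0.003 [-2.22 -2.19 11.42]
top 47.175
bar 1005 0.012991109127066608 (array([-0.00141282,  0.04065398]), np.float32(3.137476), [0.028136344626545906, 0.23949530720710754])
-0.08 612 u mid -0.002855871998692714 [-0.01472909  0.00910253] v [-0.03301272  0.03678854] ztop 0.05897144675265635
0 591 u mid -0.003339020035248712 [-0.01536116  0.00862581] v [-0.04034297  0.02952153] ztop 0.05867501866848707
0.08 559 u mid -0.00405742083427686 [-0.0153564   0.00890371] v [-0.03743795  0.03256372] ztop 0.05902395339815043
knife top [([0.6829, -0.0227, 0.0081], 0.79)]
bar top [([0.5169, 0.3337, 0.0228], 0.58), ([0.3396, -0.1472, 0.0022], 0.28)]
unit top [([0.5328, -0.2735, 0.0012], 0.63)]
cartridge2 top [([0.5304, -0.2701, 0.0334], 0.95), ([0.6138, -0.2691, 0.0335], 0.68)]
coupling top []
scene 47.475
bar 612 0.015292047604504982 (array([-0.0013804,  0.0074603]), np.float32(0.00053742796), [0.23709772527217865, 0.24705971777439117])
-0.08 393 u mid 0.0027642315991259275 [-0.01223398  0.01473873] v [-0.03128037  0.03807952] ztop 0.059781895235832924
0 441 u mid 0.0028351977658517802 [-0.01267594  0.01487767] v [-0.03819764  0.03079242] ztop 0.06013463666094021
0.08 501 u mid 0.002178732767094109 [-0.01186479  0.01332513] v [-0.03529713  0.0335223 ] ztop 0.05968346408616054
knife scene [([0.6864, -0.0194, 0.0058], 0.76)]
bar scene [([0.5164, 0.3289, 0.025], 0.75)]
unit scene [([0.5318, -0.2696, 0.0006], 0.84), ([0.5906, 0.066, 0.0009], 0.21)]
cartridge2 scene [([0.5357, -0.2727, 0.0334], 0.89), ([0.4543, -0.2646, 0.0346], 0.63)]
coupling scene [([0.5862, 0.0661, 0.0032], 0.84), ([0.613, -0.27, 0.0326], 0.38)]
```

View pics/top7.png

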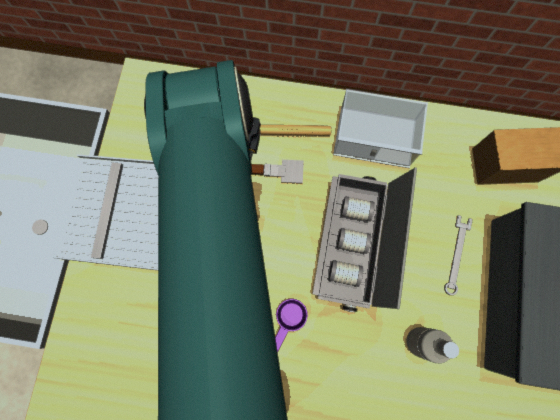

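Run:
```python
from h import *
R=down(-.027); g=np.array([.5352,-.2725,.12])
env.reach(g+[0,0,.1],R); env.movel(g,R,rate=.12); env.pause(.3)
s=env.sense(); p,X=cloud("wrist"); cv2.imwrite("pics/w8.png",p[:,:,::-1])
e=np.array(s["ee_pos"]); print(e,s["wrist_force"])
D=(X-e)@np.array(s["tcp_rot"])  # tool coords
Dm=D.reshape(-1,3)
z=e[2]-Dm[:,2]
for k in(-.08,0,.08):
    sg=R[0,1]; # tool y ~ +x
    m=(abs(Dm[:,1]-k)<.04)&(z>.042)&(z<.064)&(abs(Dm[:,0])<.05)
    q=Dm[m]; zz=z[m]; print(k,m.sum(),"x",np.percentile(q[:,0],[2,98]),"ztop",np.percentile(zz,97))
    if m.sum()<50: continue
    for lo in(.044,.048,.052):
        h=(zz>lo)&(zz<lo+.004)&(abs(q[:,0])<.03); y=q[h,1]-k; print("  ",lo,np.median(y[y<0]) if (y<0).any() else None,np.median(y[y>0]) if (y>0).any() else None)
fg=Dm[(abs(Dm[:,2])<.02)]; print("fingers",fg[fg[:,1]<0][:,1].max(),fg[fg[:,1]>0][:,1].min())
```

```text
[ 0.53540047 -0.27269162  0.12049745] [ 0.1387406  -0.43239638 -0.16742563]
-0.08 5175 x [-0.02443857  0.04230383] ztop 0.05779441647358323
   0.044 -0.019039639483749628 0.020530967531705524
   0.048 -0.015816436353664358 0.017211078333425313
   0.052 -0.009192182150344341 0.010445782130118104
0 5637 x [-0.03458063  0.03507027] ztop 0.05782045275855151
   0.044 -0.019121426310129197 0.020405391493764996
   0.048 -0.015802705883014707 0.01690917216858817
   0.052 -0.009167525755138635 0.010280033665425256
0.08 4855 x [-0.02800433  0.03802847] ztop 0.0575771606613367
   0.044 -0.019107896928247083 0.02009661582742092
   0.048 -0.015760614489463698 0.016700971637225656
   0.052 -0.008943437498552087 0.009355712397417594
fingers -0.00018871670852898883 0.0003414139630176242
```

View pics/w8.png

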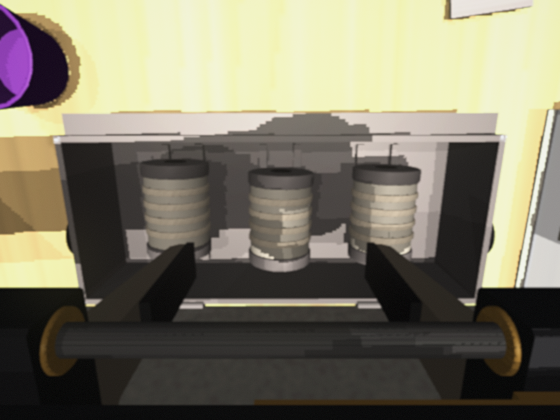

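Run:
```python
from h import *
R=down(-.027); s=env.sense(); e=np.array(s["ee_pos"]); f0=np.array(s["wrist_force"])
e[:2]=[.5354,-.2725]
for z in(.055,.045,.041,.037,.034,.031,.028):
    env.movel((e[0],e[1],z),R,rate=.05); env.pause(.1); s=env.sense(); f=np.array(s["wrist_force"])-f0; print(z,np.round(f,2),np.round(s["ee_pos"],4))
    if np.linalg.norm(f)>25: break
else:
    effector.grasp(squeeze=25); s=env.sense(); print(s["gripper_width"],s["grasp_force"],s["t"])
```

```text
0.055 [ 0.61 -0.02  0.24] [ 0.5356 -0.2726  0.0553]
0.045 [ 1.05 -0.53  0.52] [ 0.5354 -0.2724  0.0449]
0.041 [-0.83 -0.6   5.31] [ 0.5355 -0.2728  0.0415]
0.037 [-10.44   0.84  24.41] [ 0.5356 -0.2729  0.04  ]
```

Run:
```python
from h import *
R=down(-.027)
env.movel((.5354,-.2725,.0405),R,rate=.03); env.pause(.2); s=env.sense(); print(s["ee_pos"],s["wrist_force"])
effector.grasp(squeeze=40); s=env.sense(); print(s["gripper_width"],s["grasp_force"],s["wrist_force"],s["ee_pos"])
# once closed the backs clear the neighbours
env.movel((.5354,-.2725,.052),R,rate=.02); env.pause(.3); s=env.sense(); print(s["gripper_width"],s["grasp_force"],s["wrist_force"],s["ee_pos"])
p,X=cloud("wrist"); cv2.imwrite("pics/w9.png",p[:,:,::-1])
```

```text
[ 0.53568203 -0.27286695  0.04137856] [-4.49956687 -0.34193701 11.07749207]
0.04580152305283809 38.32443058490753 [-0.35859679 -0.58904284 -2.22959409] [ 0.53529712 -0.27239158  0.04025455]
0.045693857681253384 38.24581682682037 [-0.65116978 -0.11336266 -2.30843231] [ 0.53534913 -0.27244697  0.05187878]
```

View pics/w9.png

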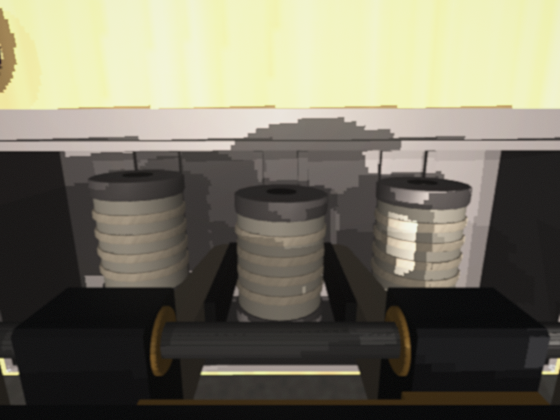

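```bash
cat >> h.py <<'E'
def put(u,v,h0,off):
    """carry to the tray, lower until touching, let go. off: cart centre along tool x"""
    R=trayR(); u=u+off  # tool x = -tx
    env.reach(traypt(u,v,.15),R); s=env.sense(); print("carried",s["gripper_width"],s["grasp_force"])
    env.movel(traypt(u,v,h0+.012),R,rate=.1); env.pause(.3); f0=np.array(env.sense()["wrist_force"])
    for h in np.arange(h0+.006,h0-.006,-.001):
        env.movel(traypt(u,v,h),R,rate=.02); env.pause(.1); f=np.array(env.sense()["wrist_force"])-f0
        if f[2]>2.0: break
    print("touch",h,np.round(f,2))
    env.pause(.2); effector.release(); env.pause(.3); env.movel(traypt(u,v,.15),R,rate=.12)
E
python3 - <<'E'
from h import *
R=down(-.027)
env.movel((.5354,-.2725,.13),R,rate=.06); env.movel((.5354,-.2,.2),R,rate=.1); s=env.sense(); print(s["gripper_width"],s["grasp_force"])
env.movel((.535,.02,.2),R,rate=.12)
put(0,.0045,.0318,0)
env.reach((.537,-.05,.25),down(-.027))
for c in("top","scene"):
    p,X=cloud(c); cv2.imwrite(f"pics/{c}10.png",p[:,:,::-1])
    D=X.reshape(-1,3)-T0; u,v=D@tx,D@ty; h=(D[:,2]-(.028-.105*v))
    m=(abs(u)<.125)&(abs(v)<.13)&(h>.03)&(h<.06); print("cart",m.sum(),np.percentile(h[m],95) if m.sum() else 0,rect(np.c_[u[m],v[m]]) if m.sum() else 0)
    nn("bar",(c,)); nn("cartridge2",(c,)); nn("knife",(c,))
print(env.sense()["t"])
E
```

```text
0.04593078463844748 38.24400544166565
carried 0.04617292964581771 38.24937701225281
touch 0.0338 [0.19 0.55 2.04]
cart 593 0.050212703089522276 (array([-0.00140113,  0.0069065 ]), np.float32(3.1359603), [0.04676659777760506, 0.07303095608949661])
bar top [([0.5152, 0.335, 0.0229], 0.69), ([0.5365, -0.2726, 0.0006], 0.39)]
cartridge2 top [([0.6114, -0.2699, 0.0385], 0.85), ([0.455, -0.2613, 0.0328], 0.57)]
knife top []
cart 365 0.05208273149486156 (array([0.00153416, 0.00916735]), np.float32(0.013442442), [0.049133386462926865, 0.0751110091805458])
bar scene [([0.5146, 0.3314, 0.0265], 0.58)]
cartridge2 scene [([0.6101, -0.2734, 0.0337], 0.7), ([0.4535, -0.2628, 0.0337], 0.64)]
knife scene [([0.687, -0.0199, 0.006], 0.82), ([0.5331, -0.3254, 0.071], 0.75)]
68.475
```

View pics/scene10.png

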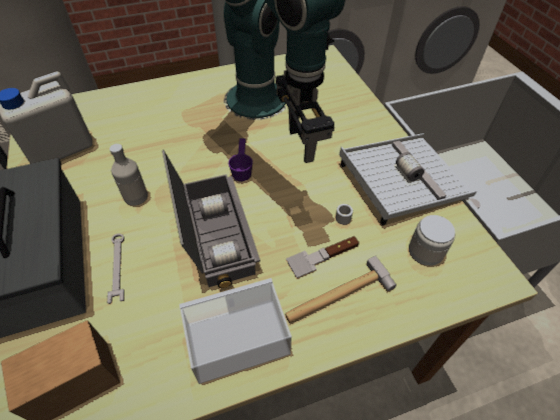

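```bash
cat >> h.py <<'E'
def pick(x,y,shift,z=.029):
    R=down(-.027); env.reach((x+shift,y,.13),R); env.pause(.2); f0=np.array(env.sense()["wrist_force"])
    env.movel((x+shift,y,.075),R,rate=.1)
    for zz in(.06,.045,.037,z):
        env.movel((x+shift,y,zz),R,rate=.05); env.pause(.05); f=np.array(env.sense()["wrist_force"])-f0; print(zz,np.round(f,1))
        if np.linalg.norm(f)>12: return False
    effector.grasp(squeeze=30); env.pause(.1); s=env.sense(); print("grip",s["gripper_width"],s["grasp_force"],np.round(s["wrist_force"],1))
    env.movel((x,y,.13),R,rate=.08); env.movel((x,y+.07,.2),R,rate=.12); env.movel((.5+.3*(x-.5),.02,.2),R,rate=.2)
    return env.sense()["gripper_width"]>.03
E
python3 - <<'E'
from h import *
if pick(.4556,-.2643,.003):
    put(-.078,.0045,.022,0)
    env.reach((.537,-.05,.25),down(-.027))
    for c in("top","scene"):
        p,X=cloud(c); cv2.imwrite(f"pics/{c}11.png",p[:,:,::-1])
        D=X.reshape(-1,3)-T0; u,v=D@tx,D@ty; h=(D[:,2]-(.028-.105*v))
        for lo,hi in((-.125,-.04),(-.038,.125)):
            m=(u>lo)&(u<hi)&(abs(v)<.13)&(h>.03)&(h<.06); print("cart",m.sum(),rect(np.c_[u[m],v[m]]) if m.sum() else 0)
        nn("bar",(c,))
print(env.sense()["t"])
E
```

```text
0.06 [-1.  -0.4 -0.3]
0.045 [-0.4 -0.6  0.7]
0.037 [-0.8 -0.5  0.1]
0.029 [ 0.4 -0.8 -0.7]
grip 0.04944927188511765 30.00104069709778 [-6.9  0.2  5.5]
carried 0.049139907997407715 29.99894231557846
touch 0.01999999999999999 [-0.74 -0.32  7.93]
cart 605 (array([-0.07992768,  0.00673324]), np.float32(0.021027366), [0.04644143208861351, 0.07276462763547897])
cart 586 (array([-0.00090138,  0.00608764]), np.float32(3.1174595), [0.04721255972981453, 0.07262246310710907])
bar top [([0.5169, 0.3325, 0.0226], 0.95)]
cart 303 (array([-0.07743757,  0.00918353]), np.float32(3.1368253), [0.0482347197830677, 0.07286923378705978])
cart 367 (array([0.0020882 , 0.00871332]), np.float32(0.035649642), [0.0487339124083519, 0.07407964766025543])
bar scene [([0.5152, 0.3308, 0.0251], 0.56), ([0.5455, -0.5319, -0.0021], 0.47)]
86.7417
```

Good: c1 is in place. Now c3.

Run:
```python
from h import *
if pick(.6155,-.2727,-.003):
    put(.078,.0045,.022,0)
    env.reach((.537,-.05,.28),down(-.027))
    for c in("top","scene"):
        p,X=cloud(c); cv2.imwrite(f"pics/{c}12.png",p[:,:,::-1])
        D=X.reshape(-1,3)-T0; u,v=D@tx,D@ty; h=(D[:,2]-(.028-.105*v))
        for lo,hi in((-.125,-.04),(-.038,.037),(.041,.125)):
            m=(u>lo)&(u<hi)&(abs(v)<.13)&(h>.03)&(h<.06); print("cart",m.sum(),rect(np.c_[u[m],v[m]]) if m.sum() else 0)
        m=(abs(u)<.125)&(v>.03)&(v<.08)&(h>.009)&(h<.022); print("bar",m.sum(),rect(np.c_[u[m],v[m]]))
        for n in("bar","knife","cover_lip"): nn(n,(c,))
print(env.sense()["t"])
```

```text
0.06 [-0.1 -0.4 -0.5]
0.045 [-0.1 -0.7  0.5]
0.037 [-0.2 -1.2  0.1]
0.029 [-1.2 -0.6 -1. ]
grip 0.04967106479152307 29.999471604824066 [ 6.1 -0.7  1. ]
carried 0.04930154486611662 29.998467564582825
touch 0.02099999999999999 [-0.17  0.74  5.06]
cart 607 (array([-0.0801921 ,  0.00661683]), np.float32(3.1295438), [0.04701582342386246, 0.0728827640414238])
cart 580 (array([-0.00112309,  0.00664525]), np.float32(0.0018421392), [0.046258196234703064, 0.07256288826465607])
cart 535 (array([0.07658526, 0.00725938]), np.float32(0.025138486), [0.04775370657444, 0.07098459452390671])
bar 474 (array([-0.00182297,  0.04470049]), np.float32(0.018371958), [0.024480700492858887, 0.23951579630374908])
bar top [([0.5174, 0.3342, 0.0224], 0.68), ([0.3296, -0.4606, 0.0007], 0.49)]
knife top []
cover_lip top [([0.535, -0.3494, 0.2028], 0.73)]
cart 310 (array([-0.07728438,  0.00846003]), np.float32(0.003034873), [0.04743986204266548, 0.07449093461036682])
cart 323 (array([0.0005482 , 0.00735384]), np.float32(3.041947), [0.046655599027872086, 0.07454640418291092])
cart 406 (array([0.07848767, 0.00797416]), np.float32(0.0032298283), [0.04598711058497429, 0.07397933304309845])
bar 67 (array([-0.00095156,  0.05505155]), np.float32(3.0384774), [0.023520510643720627, 0.2486875057220459])
bar scene []
knife scene [([0.6872, -0.0178, 0.0085], 0.94)]
cover_lip scene [([0.5348, -0.3504, 0.1965], 0.6)]
105.025
```

View pics/scene12.png

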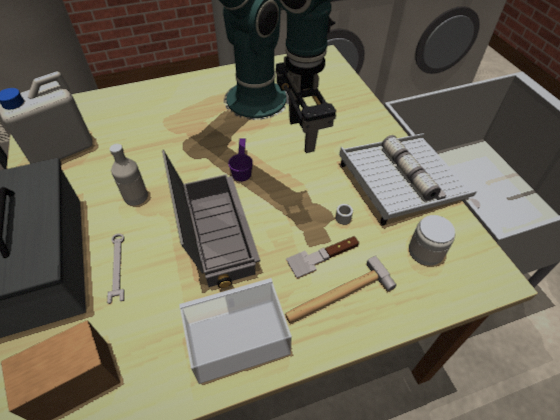

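Run:
```python
from h import *
R=down(-.027); effector.grasp(squeeze=10)
env.movel((.537,-.2,.31),R,rate=.2); env.movel((.534,-.41,.31),R,rate=.2); env.movel((.534,-.41,.17),R,rate=.12)
env.pause(.2); f0=np.array(env.sense()["wrist_force"])
def tgt(th,r=.115,off=.008):
    return (.535,-.3277+r*np.cos(th)-off*np.sin(th)-.010,.0725+r*np.sin(th)+off*np.cos(th))
env.movel(tgt(1.85),R,rate=.06)
for th in np.arange(1.75,-.01,-.125):
    env.movel(tgt(max(th,0)),R,rate=.07)
    s=env.sense(); f=np.array(s["wrist_force"])-f0
    if np.linalg.norm(f)>20: print("stop",th,f); break
print(th,np.round(f,1),s["ee_pos"])
for z in(.079,.077,.075):
    e=tgt(0); env.movel((e[0],e[1],z),R,rate=.03); env.pause(.15); f=np.array(env.sense()["wrist_force"])-f0; print(z,np.round(f,1),env.sense()["ee_pos"])
    if f[2]>8: break
e=env.sense()["ee_pos"]; env.movel((e[0],e[1],.3),R,rate=.15)
env.reach((.45,-.05,.35),R)
for c in("top","scene"):
    p,X=cloud(c); cv2.imwrite(f"pics/{c}13.png",p[:,:,::-1]); nn("cover_lip",(c,)); nn("knife",(c,)); nn("bar",(c,))
    P=box(X,(.535,-.262),(.14,.06),.05,.12); A=np.c_[P[:,:2]-[.535,-.262],np.ones(len(P))]; print(np.linalg.lstsq(A,P[:,2],rcond=None)[0])
    D=X.reshape(-1,3)-T0; u,v=D@tx,D@ty; h=(D[:,2]-(.028-.105*v))
    for lo,hi in((-.125,-.04),(-.038,.037),(.041,.125)):
        m=(u>lo)&(u<hi)&(abs(v)<.13)&(h>.03)&(h<.06); print("cart",m.sum(),rect(np.c_[u[m],v[m]]) if m.sum() else 0)
print(env.sense()["t"])
```

```text
0.0 [ 0.5 -0.7 -0.1] [ 0.53470451 -0.22252966  0.07999085]
0.079 [ 0.2 -0.4 -0.1] [ 0.53497298 -0.22271074  0.07899555]
0.077 [-4.2 -0.6 13.1] [ 0.53499534 -0.22272486  0.07887691]
cover_lip top [([0.5376, -0.1963, 0.0723], 0.95)]
knife top [([0.6846, -0.0268, 0.007], 0.77)]
bar top [([0.5168, 0.3338, 0.0245], 0.73), ([0.5361, -0.3258, 0.0716], 0.17)]
[ 0.00010705 -0.00130687  0.07933147]
cart 602 (array([-0.08054574,  0.00659126]), np.float32(3.1101496), [0.0474248081445694, 0.0726795643568039])
cart 575 (array([-0.00116   ,  0.00724733]), np.float32(3.1083336), [0.04542005807161331, 0.07324352115392685])
cart 526 (array([0.07677195, 0.0073882 ]), np.float32(0.023062142), [0.04695895314216614, 0.07124368846416473])
cover_lip scene []
knife scene [([0.6863, -0.02, 0.0087], 0.83)]
bar scene [([0.519, 0.2995, 0.0537], 0.52), ([0.5188, 0.2893, -0.0027], 0.34)]
[-0.00062936  0.00245007  0.08095548]
cart 301 (array([-0.07700952,  0.00880982]), np.float32(3.1164212), [0.04672164097428322, 0.07429686933755875])
cart 323 (array([0.00085752, 0.00970967]), np.float32(0.0053210943), [0.047305114567279816, 0.07198727130889893])
cart 403 (array([0.07945626, 0.00947222]), np.float32(3.119658), [0.047906894236803055, 0.07357139885425568])
119.7083
```

View pics/scene13.png

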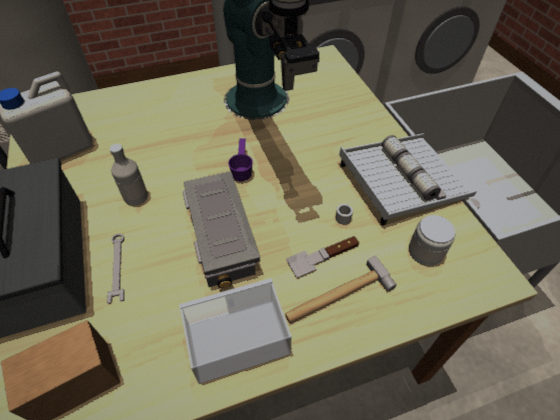

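Run:
```python
from h import *
print(workorder.finish_job())
```

```text
the job is handed in; nothing more can be done
None
```

The job is handed in at about 120 s of the 210 s allowed, with no verdict returned: in the last pictures the cover is shut, all three cartridges lie end to end against the bar on the tray, the knife is flat on the shelf, and the bystanders look undisturbed, though the open fingers pressed briefly on cartridges 1 and 3 (about 24 N at the wrist) while reaching for the middle one.

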